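Seat the drilling template on its two pins

TASK

Pick up the loose aluminium drilling template and hang it on the two upright pins of the drilling fixture, with the wide hole over the thick pin and the narrow hole over the thin pin. Lower it until it lies flat and fully home on the two grey blocks over the stones, let go of it, and leave the other things on the bench where they are.

Things in the scene. Friction and masses are not known exactly. Their poses are not given: they have to be found in the camera images.
- template: Loose flat aluminium plate, 190 x 90 x 8 mm, about 0.4 kg, lying flat, with a black bar handle across its middle on two posts and four 8 mm guide holes beside it. Origin: centre of its underside; x along its length towards the wide hole, y across, z up (handle side). The two pin holes lie on its length axis, 150 mm apart, at x = +75 mm (wide) and -75 mm (narrow).
- handle (a point): Middle of the template's bar handle, 56 mm above the plate's underside. The bar is 80 mm long along the template's y (across the plate), 16 mm wide along its x and 16 mm high (48 to 64 mm above the underside).
- wide_hole (a point): Centre of the template's wide through hole, 24 mm across, at the plate's underside.
- narrow_hole (a point): Centre of the template's narrow through hole, 14 mm across, at the plate's underside.
- fixture: Drilling fixture, fixed to the bench: dark steel base 210 x 110 x 10 mm with four small green stone discs in the middle (tops 21 mm above the bench) and at each end a grey block, 40 x 64 mm, top 24 mm above the bench, with an upright steel pin on it. Origin: centre of its underside; x along its length from the thin to the thick pin, z up. Pins 150 mm apart, at x = +75 and -75 mm.
- thick_pin (a point): Foot of the thick pin, on its axis at the top of its grey block, 24 mm above the bench: the height of the seated template's underside. Pin 20 mm in diameter, rising 28 mm above the block (52 mm above the bench), its last 8 mm tapered by 4 mm in radius. 2 mm of play all round in the wide hole; does not go into the narrow hole.
- thin_pin (a point): Foot of the thin pin, on its axis at the top of its grey block, 24 mm above the bench. Pin 10 mm in diameter, as high as the thick one (28 mm above the block), last 8 mm tapered by 4 mm in radius; 2 mm of play all round in the narrow hole.
- polisher: Polishing lathe, fixed, always in the same place at the back left. Its hanging guard flap reaches out over the bench: the front rail, 260 mm above the bench, lies 140 to 170 mm nearer the robot (-x) than the origin, from 150 mm to the right (-y) to 110 mm to the left of it. Keep arm, gripper and load on the robot's side of it. Origin: under its middle, at bench height.
- powder_pot: Bystander: white pot with a blue lid, 56 mm across, 52 mm high; origin under its centre.
- spanner: Bystander: flat steel spanner, 167 mm long, 6 mm high; origin under its centre.
- tape_roll: Bystander: roll of tan tape lying flat, 95 mm across, 25 mm high; origin under its centre.
- wax_bar: Bystander: green bar of polishing compound, 88 x 34 x 28 mm; origin under its centre.
- white_bar: Bystander: white bar of polishing compound, 72 x 32 x 26 mm; origin under its centre.
- scraper: Bystander: scraper with a wooden handle, 128 mm long; origin under its centre.
- torch: Bystander: black pocket torch lying down, 78 mm long, 25 mm thick; origin under its centre.

How it is judged:
By the outcome, as a careful person would: the job done as asked, in the order asked, and still so for the second after the job is handed in, with the robot touching nothing.
It also fails if it takes over 48 s, if anything falls off the work surface, if the arm or the gripper's body presses on something with over 40 N, if the wrist force passes 120 N, or if a joint passes its speed limit or range.

ROBOT

A 6-joint arm with a two-finger parallel gripper is mounted at the origin on a cart in front of the work surface, level with it; the furniture and walls round the work are solid. World frame = base frame: x ahead of the robot, y to its left, z up, the work surface at z = 0. Lengths are in mm, angles in rad, forces in N, time in s.
With the tool pointing down it reaches from about 275 to 1000 mm from the base axis. Payload 8.4 kg.
Tool frame: the origin (TCP) lies midway between the tips of the shut fingers; the grasp point (between the pads) lies 19 mm behind it; z points along the fingers, y is the line along which they close (so a half turn about z gives the same grasp; the last joint's range is limited). The gripper opens to 85 mm and grips with 20 to 120 N. Pads are 22 mm wide; open, the fingers measure 114 mm over their backs; the gripper's body (76 mm by 85 mm) begins 54 mm behind the grasp point. The pads swing forward as they close: fully open they stand 13 mm farther back than shut.
Start: joints at [-1.127, 0.353, 1.633, -0, 1.155, -0.002], TCP at [269.486, -563.919, 231.281] pointing down, gripper open.
Joint ranges: [-2.63, 2.63], [-0.92, 2.1], [0.06, 2.66], [-1.3, 4.44], [0, 2.69], [-3.02, 3.02]. Speed limits (rad/s): [2.22, 2.22, 2.79, 3.14, 3.14, 3.14].

INTERFACE

Orientations are given as [roll, pitch, yaw] about the fixed x, y, z axes, in that order (R = Rz(yaw) Ry(pitch) Rx(roll)).
In Python, from rig import r, imaging gives the robot as it stands. The module is installed in compiled form; this text tells all that it offers.
- The arm moves only by the tool arm_command, never from a script. Its argument "deltas" is a list of rows, each an object of numbers: "hand": the finger opening in mm, from 0 to 85.4; "tx", "ty", "tz": the shift along the tool's x, y, z in mm; "wx", "wy", "wz": the turn, a rotation vector about the tool's x, y, z in rad. A call has 1 to 8 rows; each row shifts and turns the commanded pose from where the row before left it, along the tool's axes as they then stand; what a row does not reach is not made up. A row lasts 1/8 s, in which the tool goes at most 62.5 mm and 10.7 degrees, less where a joint would pass 70% of its speed; a pose out of reach is approached as far as the arm can. A call with a gripper value outside its range is refused whole. The fingers move at their own pace and stop on an object; "squeeze" is the grip in N (left out, the last holds). Time passes only in rows, so rows that do not move let the fingers close. It gives the time, the measured TCP pose, the force, the opening and the grip force at its end, in the units of the state.
- r.sense(): the state, without advancing time (a new reading comes with each control period).
- imaging.grab_frame(name): name is "scene" or "side" or "wrist"; returns a dict with "image" (420x560x3 uint8, red, green, blue), "mtx" (3x3 intrinsics, pixels), "world_to_cam" (4x4, takes a point from world to camera coordinates). Camera axes: x right, y up, looking along -z (the intrinsics and any distortion apply to the point x, -y, -z); pixel columns grow to the right and rows downward; lengths in mm; the calibration is good to about 2 mm. The wrist camera is an equidistant fisheye: a pixel r from the principal point sees the ray r / f radians off the axis. A picture is of the moment at which its call begins. There is no depth.
- r.sign_off(): hands the job in; it is judged then, once.
The state is a dict: "clock": time; "qpos": joint angles; "qvel": joint speeds; "joint_efforts": joint torques, N m; "eef_pos": TCP position; "tcp_rot": TCP orientation; "contact_force": force on the tool from outside, world axes, zero at the start; "wrist_torque": the same for the moment, N m; "opening": opening from 0.0 (shut) to 1.0 (fully open); "grasp_force": force on a finger pad.
Only numpy, scipy, OpenCV 4.12 (cv2) and the standard library are available. Lean on these libraries where they do the work, as an engineer would, in place of code of your own. Each camera call takes 0.05 s, during which the arm holds its last target. There are 200 camera calls.

## Working session

There is one attempt and no reset: what is moved stays moved. The work goes in short steps, Python scripts to look and compute and a tool call to move; the robot and the scene stay as the last step left them, time stands still between calls to the robot, and variables do not carry over. Pictures are saved under pics/ and viewed, at most 10 in all, crops included, and the job is handed in when it is done.

Besides the shell and the picture viewer there is one more tool, called after ">>>" in YAML: its name, and indented under it one key for each argument. arm_command: Moves the arm, as the interface text tells. Its arguments: {"type":"object","properties":{"deltas":{"type":"array"},"squeeze":{"type":"number"}},"required":["deltas"]}

```bash
mkdir -p pics; cat > h.py <<'E'
import numpy as np, cv2
from rig import r, imaging
def ray(f,u,v,fish=False):
    K=np.array(f["mtx"]);W=np.array(f["world_to_cam"])
    x=(u-K[0,2])/K[0,0];y=(v-K[1,2])/K[1,1]
    if fish:
        t=np.hypot(x,y);s=np.sin(t)/t if t>1e-9 else 1
        d=np.array([x*s,-y*s,-np.cos(t)])
    else: d=np.array([x,-y,-1])
    R=W[:3,:3];c=-R.T@W[:3,3]
    return c,R.T@d
def hit(f,u,v,z,fish=False):
    c,d=ray(f,u,v,fish);return c+d*(z-c[2])/d[2]
def proj(f,p,fish=False):
    K=np.array(f["mtx"]);W=np.array(f["world_to_cam"])
    q=W[:3,:3]@np.array(p,float)+W[:3,3];x,y,z=q[0],-q[1],-q[2]
    if fish:
        rr=np.hypot(x,y);t=np.arctan2(rr,z);a,b=x/rr*t,y/rr*t
    else:a,b=x/z,y/z
    return np.array([K[0,0]*a+K[0,2],K[1,1]*b+K[1,2]])
def save(f,n,crop=None,s=1):
    im=f["image"][:,:,::-1]
    if crop: a,b,c,d=crop;im=im[b:d,a:c]
    cv2.imwrite("pics/"+n,cv2.resize(im,None,fx=s,fy=s,interpolation=cv2.INTER_CUBIC))
E
python3 - <<'E'
from h import *
import pickle
F={n:imaging.grab_frame(n) for n in("scene","side","wrist")}
pickle.dump(F,open("f0.pkl","wb"))
for n in F:
    save(F[n],n+"0.png",None,1.4)
    c,_=ray(F[n],280,210);print(n,c.round())
print(r.sense())
E
```

```text
scene [-482.  577.  583.]
side [  410. -1211.   944.]
wrist [ 344. -528.  373.]
{'clock': 0.15, 'qpos': array([-1.12744711e+00,  3.53515412e-01,  1.63395176e+00,  2.08131534e-05,
        1.15519502e+00, -2.39434857e-03]), 'qvel': array([ 0.00025491, -0.00394813, -0.0025873 , -0.00166332, -0.00011181,
        0.00059937]), 'joint_efforts': array([-1.55105983e-03, -6.05637145e+01, -3.42339349e+01,  4.57432748e-05,
        6.22745240e-03, -9.85886487e-06]), 'eef_pos': array([ 269.31137155, -563.60436706,  230.7226174 ]), 'tcp_rot': array([-3.14052316e+00, -2.15932014e-05,  4.45735137e-01]), 'contact_force': array([ 0.51940736, -0.53936183, -0.16429033]), 'wrist_torque': array([-0.01760811, -0.04050436,  0.02725111]), 'grasp_force': 0.0, 'opening': 1.0017238749411386}
```

View pics/scene0.png

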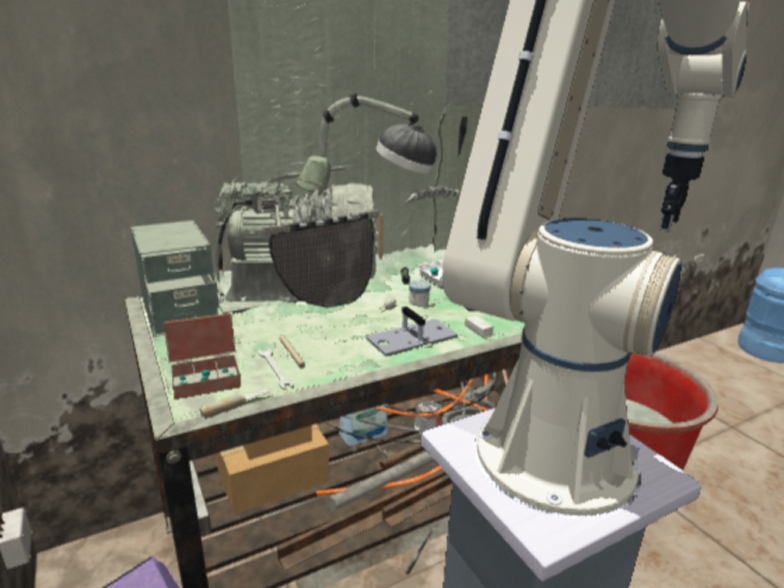

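View pics/side0.png

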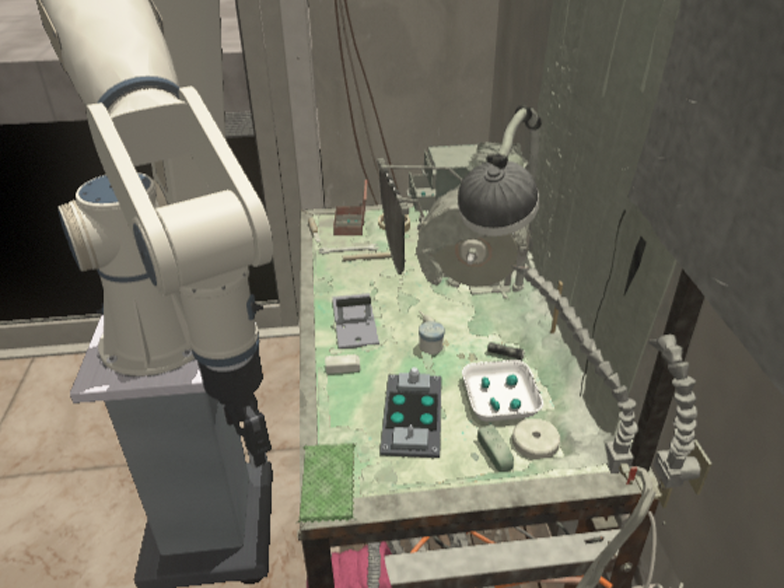

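The scene view shows the template at about (412,332) and the side view shows it at (356,320). The fixture is at (412,415) in the side view, with what looks like the thick pin at the far end (414,375). I'll enlarge the side view.

```bash
python3 - <<'E'
from h import *
import pickle
F=pickle.load(open("f0.pkl","rb"))
save(F["side"],"side0c.png",(220,200,330,335),4.4)
f=F["side"]
for u,v,z in((356,322,8),(414,380,24),(408,438,24)): print(hit(f,u/1.4,v/1.4,z).round())
E
```

```text
[448. -11.   8.]
[ 551. -237.   24.]
[ 519. -388.   24.]
```

View pics/side0c.png

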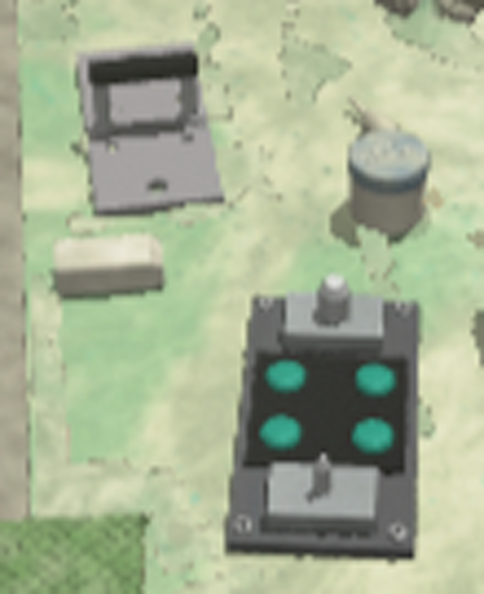

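>>> arm_command:
  deltas:
    - {"tx":38,"ty":-43,"tz":-12}
    - {"tx":38,"ty":-43,"tz":-12}
    - {"tx":38,"ty":-43,"tz":-12}
    - {"tx":38,"ty":-43,"tz":-12}
    - {"tx":38,"ty":-43,"tz":-12}
    - {"tx":38,"ty":-43,"tz":-12}
    - {"tx":38,"ty":-43,"tz":-12}
    - {"tx":38,"ty":-43,"tz":-12}

```text
schema error: expected keys hand, tx, ty, tz, wx, wy, wz
```

>>> arm_command:
  deltas:
    - {"wz":0.1}
    - {"wz":0.1}
    - {"wz":0.1}
    - {"wz":0.1}
    - {}

```text
schema error: expected keys hand, tx, ty, tz, wx, wy, wz
```

```bash
python3 - <<'E'
from h import *
import pickle
f=imaging.grab_frame("wrist");pickle.dump(f,open("w1.pkl","wb"))
save(f,"w1.png",None,1.4)
s=r.sense();print(s["clock"],s["eef_pos"],s["tcp_rot"],f["mtx"])
E
```

```text
0.2 [ 269.35367552 -563.67379646  230.82735127] [-3.14075508e+00 -1.42750276e-06  4.45775833e-01] [[325.1922621    0.         280.7825451 ]
 [  0.         325.1922621  211.23565714]
 [  0.           0.           1.        ]]
```

View pics/w1.png

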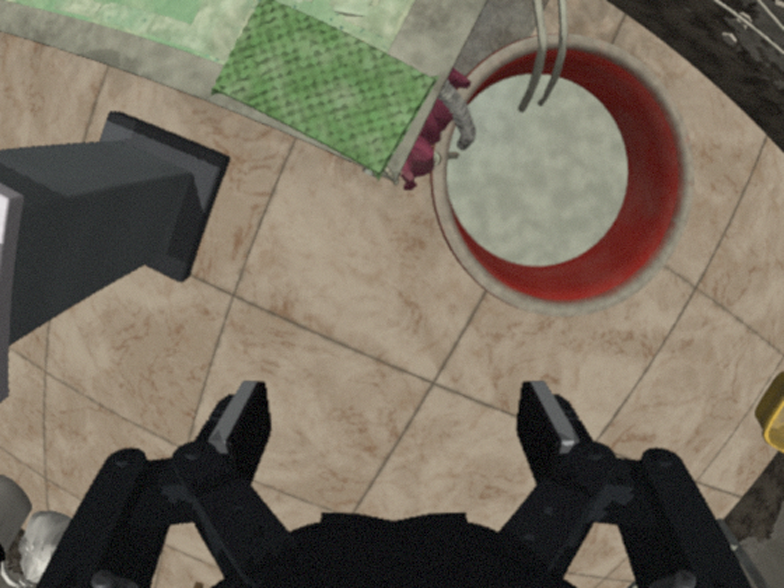

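The move was refused because every key is required, so this picture shows only the start pose (floor, bucket, fingers). I'll resend with all the keys.

>>> arm_command:
  deltas:
    - {"hand":85,"tx":38,"ty":-43,"tz":-12,"wx":0,"wy":0,"wz":0}
    - {"hand":85,"tx":38,"ty":-43,"tz":-12,"wx":0,"wy":0,"wz":0}
    - {"hand":85,"tx":38,"ty":-43,"tz":-12,"wx":0,"wy":0,"wz":0}
    - {"hand":85,"tx":38,"ty":-43,"tz":-12,"wx":0,"wy":0,"wz":0}
    - {"hand":85,"tx":38,"ty":-43,"tz":-12,"wx":0,"wy":0,"wz":0}
    - {"hand":85,"tx":38,"ty":-43,"tz":-12,"wx":0,"wy":0,"wz":0}
    - {"hand":85,"tx":38,"ty":-43,"tz":-12,"wx":0,"wy":0,"wz":0}
    - {"hand":85,"tx":38,"ty":-43,"tz":-12,"wx":0,"wy":0,"wz":0}

```text
clock: 1.2
eef_pos: [395.6, -120.7, 327.9]
tcp_rot: [3.141, -0.001, 0.445]
contact_force: [1.0, -0.5, -0.4]
opening: 0.998
grasp_force: 0.0
```

>>> arm_command:
  deltas:
    - {"hand":85,"tx":0,"ty":0,"tz":0,"wx":0,"wy":0,"wz":0.1}
    - {"hand":85,"tx":0,"ty":0,"tz":0,"wx":0,"wy":0,"wz":0.1}
    - {"hand":85,"tx":0,"ty":0,"tz":0,"wx":0,"wy":0,"wz":0.1}
    - {"hand":85,"tx":0,"ty":0,"tz":0,"wx":0,"wy":0,"wz":0.1}
    - {"hand":85,"tx":0,"ty":0,"tz":0,"wx":0,"wy":0,"wz":0}
    - {"hand":85,"tx":0,"ty":0,"tz":0,"wx":0,"wy":0,"wz":0}

```text
clock: 1.95
eef_pos: [395.4, -122.5, 327.3]
tcp_rot: [3.142, -0.0, 0.048]
contact_force: [0.5, -0.6, 0.1]
opening: 1.001
grasp_force: 0.0
```

```bash
python3 - <<'E'
from h import *
import pickle
f=imaging.grab_frame("wrist");pickle.dump(f,open("w1.pkl","wb"))
save(f,"w1b.png",None,1.4)
s=r.sense();print(s["clock"],s["eef_pos"],s["tcp_rot"])
E
```

```text
2.0 [ 395.3791642  -122.44693227  327.2322323 ] [-3.14153151e+00  1.32808579e-04  4.75674558e-02]
```

View pics/w1b.png

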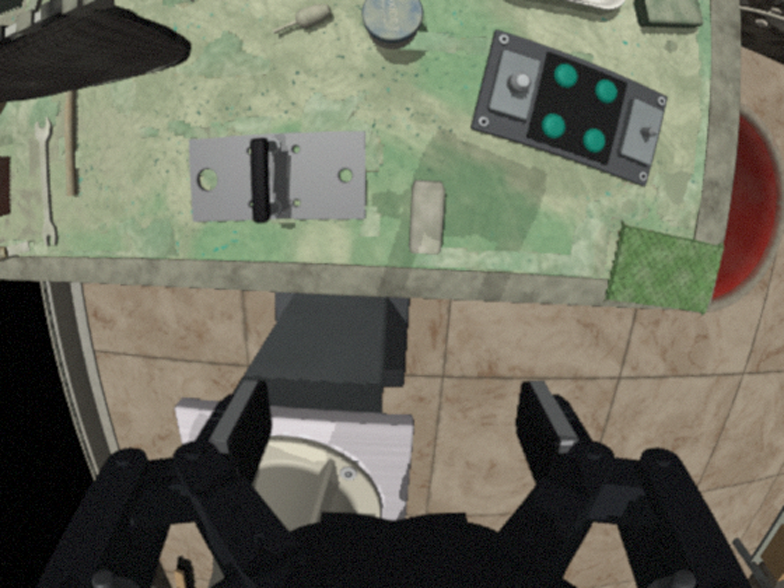

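The wrist view (1.4× scale) shows the template's wide hole at (207,179), its narrow hole at (345,176) and the handle at (261,179). The thick pin is near (519,83) and the thin pin near (647,134). I'll do one enlarged composite of the template and the fixture.

```bash
python3 - <<'E'
from h import *
import pickle
f=pickle.load(open("w1.pkl","rb"));im=f["image"][:,:,::-1]
a=im[88:163,130:270];b=im[15:140,330:480]
z=lambda x,s:cv2.resize(x,None,fx=s,fy=s,interpolation=cv2.INTER_CUBIC)
A=z(a,5);B=z(b,5)
cv2.imwrite("pics/c1a.png",A);cv2.imwrite("pics/c1b.png",z(B,.94))
E
```

```text
(no output)
```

View pics/c1a.png

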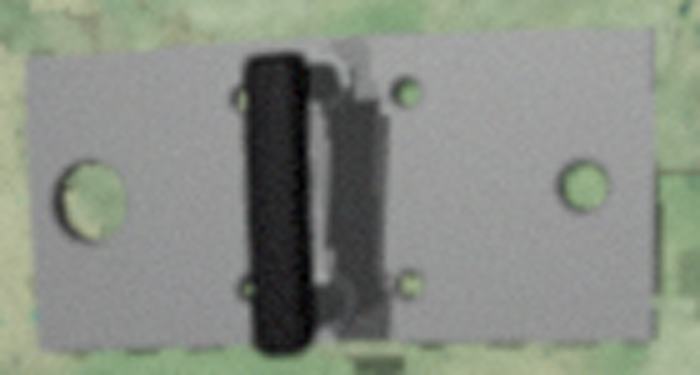

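View pics/c1b.png

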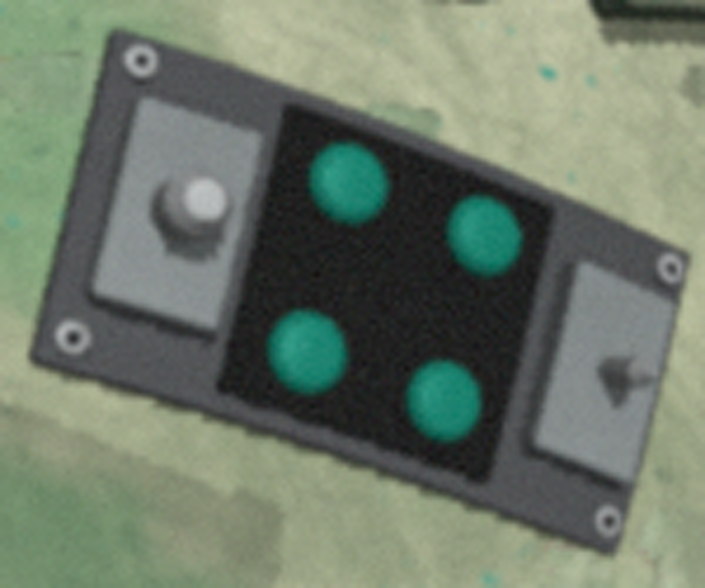

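In crop A the wide hole is at (91,200), the narrow hole at (584,186), and the bar ends are at about (276,58) and (283,348). In crop B the thick pin tip is at (206,199), the thin tip at (645,380), and the base corners at (112,30), (690,255), (613,555) and (32,357). I'll fit both poses.

```bash
cat > fit.py <<'E'
from h import *
from scipy.optimize import least_squares
def fit(f,model,px,x0,fish=True):
    model=np.array(model,float);px=np.array(px,float)
    def res(p):
        c,s=np.cos(p[2]),np.sin(p[2])
        W=np.c_[p[0]+c*model[:,0]-s*model[:,1],p[1]+s*model[:,0]+c*model[:,1],model[:,2]]
        return (np.array([proj(f,w,fish) for w in W])-px).ravel()
    o=least_squares(res,x0,loss="soft_l1");return o.x,res(o.x).reshape(-1,2).round(1)
E
python3 - <<'E'
from fit import *
import pickle
f=pickle.load(open("w1.pkl","rb"))
A=lambda L:[(130+(u+.5)/5-.5,88+(v+.5)/5-.5) for u,v in L]
B=lambda L:[(330+(u+.5)/4.7-.5,15+(v+.5)/4.7-.5) for u,v in L]
# template: x -> +y world
m=[(95,45,8),(95,-45,8),(-95,45,8),(-95,-45,8),(75,0,8),(-75,0,8)]
# image up = +x world; template x=+y world => template y = -x world(image down)
px=A([(42,350),(26,58),(652,340),(653,29),(91,200),(584,186)])
px=[px[0],px[1],px[2],px[3],px[4],px[5]]
T,e=fit(f,m,px,[450,-10,1.57]);print("T",T.round(3),e.tolist())
m=[(105,55,10),(105,-55,10),(-105,55,10),(-105,-55,10),(75,0,52),(-75,0,52)]
px=B([(32,357),(112,30),(613,555),(690,255),(206,199),(645,380)])
P,e=fit(f,m,px,[530,-310,1.4]);print("F",P.round(3),e.tolist())
g=[hit(f,*q,21,True) for q in B([(349,183),(485,235),(307,352),(444,401)])];print(np.mean(g,0).round(1))
h=A([(274,58),(283,348)]);print("bar ends z64",[hit(f,*q,64,True).round(1) for q in h])
# side check
s=pickle.load(open("f0.pkl","rb"))["side"]
C=lambda u,v:(220+(u+.5)/4.4-.5,200+(v+.5)/4.4-.5)
for Q,l,zz in((T,[-75],8),(P,[75,-75],52)):
    for a in l:
        w=[Q[0]+a*np.cos(Q[2]),Q[1]+a*np.sin(Q[2]),zz];q=proj(s,w);print("side",((q-[220,200])*4.4).round(0))
E
```

```text
T [445.631   3.432   1.604] [[-0.6, 0.1], [-0.4, -0.2], [0.5, 0.4], [0.6, -0.3], [-0.4, 0.2], [0.1, -0.1]]
F [ 536.735 -307.045    1.381] [[-1.1, 0.7], [0.0, -1.3], [0.4, 1.2], [0.4, 0.2], [-0.5, 0.1], [1.4, -1.0]]
[ 536.9 -305.9   21. ]
bar ends z64 [array([483.6,   3.1,  64. ]), array([408.6,   0.6,  64. ])]
side [156. 184.]
side [332. 278.]
side [319. 453.]
```

```bash
python3 - <<'E'
from h import *
import pickle
F=pickle.load(open("f0.pkl","rb"));f=F["scene"]
for u,v in((272,237),(380,214)): print(hit(f,u/1.4,v/1.4,260).round())
f=F["side"]
for u,v in((379,160),(403,195)): print(hit(f,u/1.4,v/1.4,260).round())
E
```

```text
[498. 297. 260.]
[565.  29. 260.]
[539. 309. 260.]
[574. 113. 260.]
```

>>> arm_command:
  deltas:
    - {"hand":85,"tx":0,"ty":0,"tz":0,"wx":0,"wy":0,"wz":0.0146}
    - {"hand":85,"tx":9,"ty":-20.7,"tz":37.8,"wx":0,"wy":0,"wz":0}
    - {"hand":85,"tx":9,"ty":-20.7,"tz":37.8,"wx":0,"wy":0,"wz":0}
    - {"hand":85,"tx":9,"ty":-20.7,"tz":37.8,"wx":0,"wy":0,"wz":0}
    - {"hand":85,"tx":9,"ty":-20.7,"tz":37.8,"wx":0,"wy":0,"wz":0}
    - {"hand":85,"tx":9,"ty":-20.7,"tz":37.8,"wx":0,"wy":0,"wz":0}
    - {"hand":85,"tx":9,"ty":-20.7,"tz":37.8,"wx":0,"wy":0,"wz":0}
    - {"hand":85,"tx":0,"ty":0,"tz":0,"wx":0,"wy":0,"wz":0}

```text
clock: 3.0
eef_pos: [444.0, 4.2, 98.4]
tcp_rot: [-3.141, 0.005, 0.033]
contact_force: [-0.2, -0.1, -0.1]
opening: 0.996
grasp_force: 0.0
```

>>> arm_command:
  deltas:
    - {"hand":60,"tx":0,"ty":0,"tz":0,"wx":0,"wy":0,"wz":0}
    - {"hand":60,"tx":0,"ty":0,"tz":0,"wx":0,"wy":0,"wz":0}

```text
clock: 3.25
eef_pos: [446.3, 2.8, 101.8]
tcp_rot: [3.141, -0.002, 0.031]
contact_force: [-0.6, -0.8, 0.4]
opening: 0.701
grasp_force: 0.0
```

```bash
python3 - <<'E'
from h import *
import pickle
f=imaging.grab_frame("wrist");pickle.dump(f,open("w2.pkl","wb"))
save(f,"w2.png",None,1.4)
s=r.sense();print(s["clock"],s["eef_pos"],s["tcp_rot"],s["opening"],s["qpos"])
E
```

```text
3.3 [446.29450739   2.78427506 101.78281372] [ 3.14144298e+00 -2.32927547e-03  3.04595413e-02] 0.6988785253904759 [ 2.94329553e-03  2.61661979e-01  2.11889974e+00 -1.24323491e-04
  7.58698423e-01  1.54337038e+00]
```

View pics/w2.png

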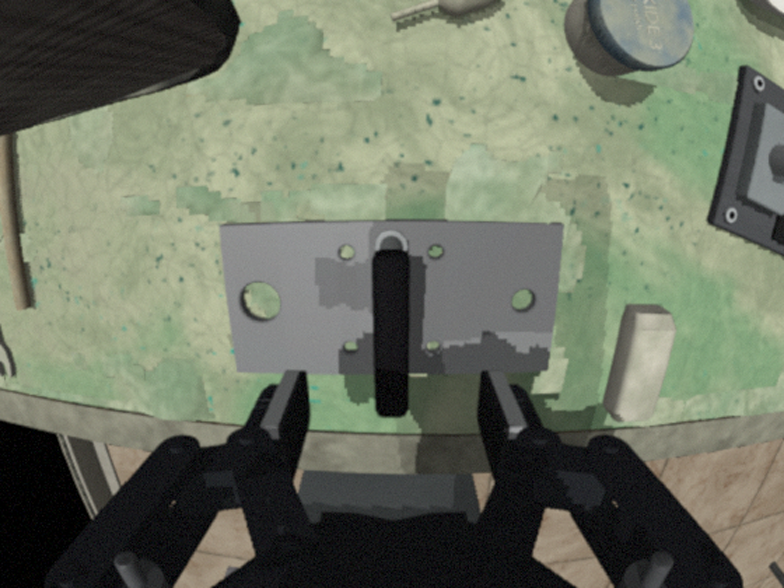

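The pad midpoint (col 393) lines up with the bar (col 392), and the plate is square to the gripper. I'll descend and grip, and refit the template from this picture at the same time.

>>> arm_command:
  deltas:
    - {"hand":60,"tx":0,"ty":0,"tz":16,"wx":0,"wy":0,"wz":0}
    - {"hand":60,"tx":0,"ty":0,"tz":16,"wx":0,"wy":0,"wz":0}
    - {"hand":60,"tx":0,"ty":0,"tz":16,"wx":0,"wy":0,"wz":0}
    - {"hand":60,"tx":0,"ty":0,"tz":16,"wx":0,"wy":0,"wz":0}
    - {"hand":60,"tx":0,"ty":0,"tz":0,"wx":0,"wy":0,"wz":0}
    - {"hand":60,"tx":0,"ty":0,"tz":0,"wx":0,"wy":0,"wz":0}

```text
clock: 4.05
eef_pos: [446.1, 3.1, 37.4]
tcp_rot: [3.142, -0.001, 0.031]
contact_force: [-0.5, 0.4, -0.2]
opening: 0.701
grasp_force: 0.0
```

```bash
python3 - <<'E'
from fit import *
import pickle
f=pickle.load(open("w2.pkl","rb"))
m=[(95,45,8),(95,-45,8),(-95,45,8),(-95,-45,8),(75,0,8),(-75,0,8)]
px=np.array([(237,373),(221,225),(553,372),(562,224),(261,301),(523,300)])/1.4-.2
T,e=fit(f,m,px,[450,-10,1.57]);print("T",T.round(3),e.tolist())
E
```

```text
T [445.799   3.26    1.605] [[0.4, -0.9], [-1.0, 0.1], [-3.3, -1.0], [2.2, -0.2], [-0.6, 1.0], [1.5, 0.9]]
```

>>> arm_command:
  deltas:
    - {"hand":5,"tx":0,"ty":0,"tz":0,"wx":0,"wy":0,"wz":0}
    - {"hand":5,"tx":0,"ty":0,"tz":0,"wx":0,"wy":0,"wz":0}
    - {"hand":5,"tx":0,"ty":0,"tz":0,"wx":0,"wy":0,"wz":0}
    - {"hand":5,"tx":0,"ty":0,"tz":0,"wx":0,"wy":0,"wz":0}
    - {"hand":5,"tx":0,"ty":0,"tz":0,"wx":0,"wy":0,"wz":0}
    - {"hand":5,"tx":0,"ty":0,"tz":0,"wx":0,"wy":0,"wz":0}
  squeeze: 80

```text
clock: 4.8
eef_pos: [445.8, 3.4, 37.1]
tcp_rot: [3.142, -0.001, 0.031]
contact_force: [-1.5, 0.8, 9.6]
opening: 0.171
grasp_force: 78.5
```

>>> arm_command:
  deltas:
    - {"hand":5,"tx":0,"ty":0,"tz":-10,"wx":0,"wy":0,"wz":0}
    - {"hand":5,"tx":0,"ty":0,"tz":-30,"wx":0,"wy":0,"wz":0}
    - {"hand":5,"tx":0,"ty":0,"tz":-30,"wx":0,"wy":0,"wz":0}
    - {"hand":5,"tx":0,"ty":0,"tz":-30,"wx":0,"wy":0,"wz":0}
    - {"hand":5,"tx":0,"ty":0,"tz":0,"wx":0,"wy":0,"wz":0}
    - {"hand":5,"tx":0,"ty":0,"tz":0,"wx":0,"wy":0,"wz":0}

```text
clock: 5.55
eef_pos: [444.8, 3.4, 135.6]
tcp_rot: [-3.142, 0.001, 0.031]
contact_force: [-0.1, -0.0, -5.1]
opening: 0.175
grasp_force: 78.9
```

>>> arm_command:
  deltas:
    - {"hand":5,"tx":-2,"ty":20,"tz":0,"wx":0,"wy":0,"wz":0}
    - {"hand":5,"tx":-4,"ty":42,"tz":0,"wx":0,"wy":0,"wz":0}
    - {"hand":5,"tx":-4,"ty":42,"tz":0,"wx":0,"wy":0,"wz":0}
    - {"hand":5,"tx":-4,"ty":42,"tz":0,"wx":0,"wy":0,"wz":0}
    - {"hand":5,"tx":-4,"ty":42,"tz":0,"wx":0,"wy":0,"wz":0}
    - {"hand":5,"tx":-4,"ty":42,"tz":0,"wx":0,"wy":0,"wz":0}
    - {"hand":5,"tx":-3,"ty":38,"tz":0,"wx":0,"wy":0,"wz":0}
    - {"hand":5,"tx":-1,"ty":20,"tz":0,"wx":0,"wy":0,"wz":0}

```text
clock: 6.55
eef_pos: [427.5, -286.4, 134.8]
tcp_rot: [-3.14, 0.002, 0.03]
contact_force: [-0.7, 0.5, -4.1]
opening: 0.172
grasp_force: 79.0
```

>>> arm_command:
  deltas:
    - {"hand":5,"tx":0,"ty":0,"tz":0,"wx":0,"wy":0,"wz":0.07}
    - {"hand":5,"tx":0,"ty":0,"tz":0,"wx":0,"wy":0,"wz":0.08}
    - {"hand":5,"tx":0,"ty":0,"tz":0,"wx":0,"wy":0,"wz":0.07}
    - {"hand":5,"tx":0,"ty":0,"tz":0,"wx":0,"wy":0,"wz":0}
    - {"hand":5,"tx":0,"ty":0,"tz":0,"wx":0,"wy":0,"wz":0}
    - {"hand":5,"tx":0,"ty":0,"tz":0,"wx":0,"wy":0,"wz":0}

```text
clock: 7.3
eef_pos: [428.5, -285.1, 136.2]
tcp_rot: [-3.141, 0.0, -0.188]
contact_force: [0.9, 0.4, -5.4]
opening: 0.174
grasp_force: 79.0
```

```bash
python3 - <<'E'
from h import *
import pickle
f=imaging.grab_frame("wrist");pickle.dump(f,open("w3.pkl","wb"))
save(f,"w3.png",(0,0,560,420),1.42)
s=r.sense();print({k:s[k] for k in("clock","eef_pos","tcp_rot","opening","contact_force","wrist_torque","grasp_force")})
E
```

```text
{'clock': 7.35, 'eef_pos': array([ 428.52276789, -285.15341083,  136.33941297]), 'tcp_rot': array([-3.14145458e+00,  2.10189862e-04, -1.88018544e-01]), 'opening': 0.16843943972055817, 'contact_force': array([-0.76098307,  0.44664372, -5.17169184]), 'wrist_torque': array([-0.05979412,  0.00617599,  0.01861284]), 'grasp_force': 78.98465752601624}
```

View pics/w3.png

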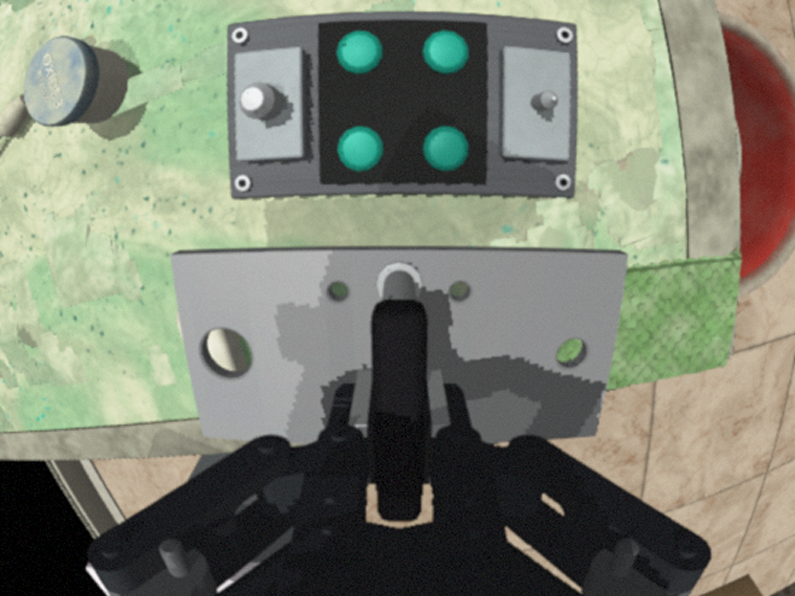

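The wrist view at 1.42× shows the fixture base corners at (229,25), (577,24), (576,197) and (231,197), with pin tips at (258,98) and (551,99). The held plate's top corners are at (174,254) and (627,254), with holes at (226,352) and (571,352). I'll fit both for the relative offset.

```bash
python3 - <<'E'
from fit import *
import pickle
f=pickle.load(open("w3.pkl","rb"))
k=lambda L:(np.array(L)+.5)/1.42-.5
m=[(105,-55,10),(-105,-55,10),(-105,55,10),(105,55,10),(75,0,52),(-75,0,52)]
P,e=fit(f,m,k([(229,25),(577,24),(576,197),(231,197),(258,98),(551,99)]),[536,-306,1.38]);print("F",P.round(3),e.tolist())
Q=P
for L,z in(([(360,52),(446,52),(360,149),(446,149)],21),([(236,50),(301,47),(303,158),(238,160),(503,47),(570,50),(567,161),(503,157)],24),([(239,35),(565,35),(563,183),(242,183)],11)):
    print(z,np.mean([hit(f,*q,z,True) for q in k(L)],0).round(1))
px=k([(174,254),(627,254),(226,352),(571,352)])
for h in(98,99,100):
    m=[(95,-45,h+8),(-95,-45,h+8),(75,0,h+8),(-75,0,h+8)]
    T,e=fit(f,m,px,[428,-285,1.38]);print("T",h,T.round(3),e.tolist())
E
```

```text
F [ 537.44  -308.727    1.385] [[-1.3, -1.8], [1.5, -0.7], [0.2, 1.5], [-0.2, 1.6], [-3.6, 0.1], [3.5, -0.4]]
21 [ 536.8 -307.9   21. ]
24 [ 537.6 -308.    24. ]
11 [ 537.6 -308.    11. ]
T 98 [ 428.441 -285.012    1.382] [[-2.3, -0.8], [0.3, -0.4], [0.1, 0.8], [0.6, 1.0]]
T 99 [ 428.689 -284.997    1.382] [[-3.2, -0.7], [1.0, -0.5], [-0.6, 1.2], [1.1, 1.3]]
T 100 [ 428.94  -285.033    1.382] [[-4.0, -0.7], [1.7, -0.6], [-1.2, 1.6], [1.7, 1.6]]
```

>>> arm_command:
  deltas:
    - {"hand":5,"tx":15,"ty":0.3,"tz":0,"wx":0,"wy":0,"wz":0}
    - {"hand":5,"tx":27,"ty":0.5,"tz":0,"wx":0,"wy":0,"wz":0}
    - {"hand":5,"tx":27,"ty":0.5,"tz":0,"wx":0,"wy":0,"wz":0}
    - {"hand":5,"tx":27,"ty":0.5,"tz":0,"wx":0,"wy":0,"wz":0}
    - {"hand":5,"tx":15,"ty":0.3,"tz":10,"wx":0,"wy":0,"wz":0}
    - {"hand":5,"tx":0,"ty":0,"tz":14,"wx":0,"wy":0,"wz":0}
    - {"hand":5,"tx":0,"ty":0,"tz":14,"wx":0,"wy":0,"wz":0}
    - {"hand":5,"tx":0,"ty":0,"tz":0,"wx":0,"wy":0,"wz":0}

```text
clock: 8.35
eef_pos: [535.1, -307.4, 96.5]
tcp_rot: [-3.14, 0.004, -0.189]
contact_force: [1.0, -0.3, -4.9]
opening: 0.171
grasp_force: 78.8
```

>>> arm_command:
  deltas:
    - {"hand":5,"tx":0,"ty":0,"tz":0,"wx":0,"wy":0,"wz":0}
    - {"hand":5,"tx":0,"ty":0,"tz":0,"wx":0,"wy":0,"wz":0}

```text
clock: 8.6
eef_pos: [537.4, -308.5, 99.1]
tcp_rot: [3.141, -0.001, -0.189]
contact_force: [1.4, 0.6, -4.8]
opening: 0.175
grasp_force: 78.8
```

>>> arm_command:
  deltas:
    - {"hand":5,"tx":0,"ty":0,"tz":4,"wx":0,"wy":0,"wz":0}
    - {"hand":5,"tx":0,"ty":0,"tz":4,"wx":0,"wy":0,"wz":0}
    - {"hand":5,"tx":0,"ty":0,"tz":4,"wx":0,"wy":0,"wz":0}
    - {"hand":5,"tx":0,"ty":0,"tz":4,"wx":0,"wy":0,"wz":0}
    - {"hand":5,"tx":0,"ty":0,"tz":4,"wx":0,"wy":0,"wz":0}
    - {"hand":5,"tx":0,"ty":0,"tz":0,"wx":0,"wy":0,"wz":0}

```text
clock: 9.35
eef_pos: [536.9, -308.0, 78.0]
tcp_rot: [-3.141, 0.001, -0.189]
contact_force: [0.1, 1.1, -5.4]
opening: 0.173
grasp_force: 78.9
```

>>> arm_command:
  deltas:
    - {"hand":5,"tx":0,"ty":0,"tz":3,"wx":0,"wy":0,"wz":0}
    - {"hand":5,"tx":0,"ty":0,"tz":3,"wx":0,"wy":0,"wz":0}
    - {"hand":5,"tx":0,"ty":0,"tz":3,"wx":0,"wy":0,"wz":0}
    - {"hand":5,"tx":0,"ty":0,"tz":3,"wx":0,"wy":0,"wz":0}
    - {"hand":5,"tx":0,"ty":0,"tz":2,"wx":0,"wy":0,"wz":0}
    - {"hand":5,"tx":0,"ty":0,"tz":0,"wx":0,"wy":0,"wz":0}

```text
clock: 10.1
eef_pos: [537.1, -308.1, 64.3]
tcp_rot: [-3.141, 0.0, -0.189]
contact_force: [0.2, 0.7, -4.5]
opening: 0.174
grasp_force: 78.9
```

>>> arm_command:
  deltas:
    - {"hand":5,"tx":0,"ty":0,"tz":1,"wx":0,"wy":0,"wz":0}
    - {"hand":5,"tx":0,"ty":0,"tz":1,"wx":0,"wy":0,"wz":0}
    - {"hand":5,"tx":0,"ty":0,"tz":0.5,"wx":0,"wy":0,"wz":0}
    - {"hand":5,"tx":0,"ty":0,"tz":0,"wx":0,"wy":0,"wz":0}

```text
clock: 10.6
eef_pos: [537.2, -308.2, 61.9]
tcp_rot: [-3.142, 0.0, -0.189]
contact_force: [1.2, -0.2, -4.2]
opening: 0.175
grasp_force: 78.9
```

>>> arm_command:
  deltas:
    - {"hand":5,"tx":0,"ty":0,"tz":0.7,"wx":0,"wy":0,"wz":0}
    - {"hand":5,"tx":0,"ty":0,"tz":0.5,"wx":0,"wy":0,"wz":0}
    - {"hand":5,"tx":0,"ty":0,"tz":0,"wx":0,"wy":0,"wz":0}

```text
clock: 10.98
eef_pos: [537.2, -308.2, 61.2]
tcp_rot: [3.142, -0.0, -0.189]
contact_force: [-2.2, 1.6, 3.3]
opening: 0.168
grasp_force: 80.0
```

>>> arm_command:
  deltas:
    - {"hand":50,"tx":0,"ty":0,"tz":0,"wx":0,"wy":0,"wz":0}
    - {"hand":50,"tx":0,"ty":0,"tz":0,"wx":0,"wy":0,"wz":0}
    - {"hand":50,"tx":0,"ty":0,"tz":0,"wx":0,"wy":0,"wz":0}
    - {"hand":50,"tx":0,"ty":0,"tz":0,"wx":0,"wy":0,"wz":0}

```text
clock: 11.48
eef_pos: [537.2, -308.2, 60.8]
tcp_rot: [3.142, -0.0, -0.189]
contact_force: [-0.3, 0.7, -0.3]
opening: 0.585
grasp_force: 0.0
```

>>> arm_command:
  deltas:
    - {"hand":50,"tx":0,"ty":0,"tz":-10,"wx":0,"wy":0,"wz":0}
    - {"hand":50,"tx":0,"ty":0,"tz":-25,"wx":0,"wy":0,"wz":0}
    - {"hand":50,"tx":0,"ty":0,"tz":-25,"wx":0,"wy":0,"wz":0}
    - {"hand":50,"tx":-40,"ty":0,"tz":-25,"wx":0,"wy":0,"wz":0}
    - {"hand":50,"tx":-40,"ty":0,"tz":-20,"wx":0,"wy":0,"wz":0}
    - {"hand":50,"tx":-30,"ty":0,"tz":0,"wx":0,"wy":0,"wz":0}
    - {"hand":50,"tx":0,"ty":0,"tz":0,"wx":0,"wy":0,"wz":0}
    - {"hand":50,"tx":0,"ty":0,"tz":0,"wx":0,"wy":0,"wz":0}

```text
clock: 12.48
eef_pos: [430.0, -288.0, 166.5]
tcp_rot: [3.141, -0.002, -0.189]
contact_force: [0.0, 0.5, 0.3]
opening: 0.579
grasp_force: 0.0
```

```bash
python3 - <<'E'
from h import *
f=imaging.grab_frame("wrist");g=imaging.grab_frame("side")
a=cv2.resize(f["image"][0:240,100:460],None,fx=1.4,fy=1.4,interpolation=cv2.INTER_CUBIC)
b=cv2.resize(g["image"][210:335,215:400],None,fx=2.68,fy=2.68,interpolation=cv2.INTER_CUBIC)
im=np.zeros((600,800,3),np.uint8);im[:336,:504]=a;h,w=b.shape[:2]
h2=min(h,600-336);im[336:336+h2,:w]=b[:h2]
cv2.imwrite("pics/fin.png",im[:,:,::-1])
s=r.sense();print(s["clock"],s["eef_pos"],s["contact_force"],s["grasp_force"])
E
```

```text
12.575 [ 430.08636929 -287.90658154  165.96538312] [0.28744538 0.26577186 0.05562626] 0.0
```

View pics/fin.png

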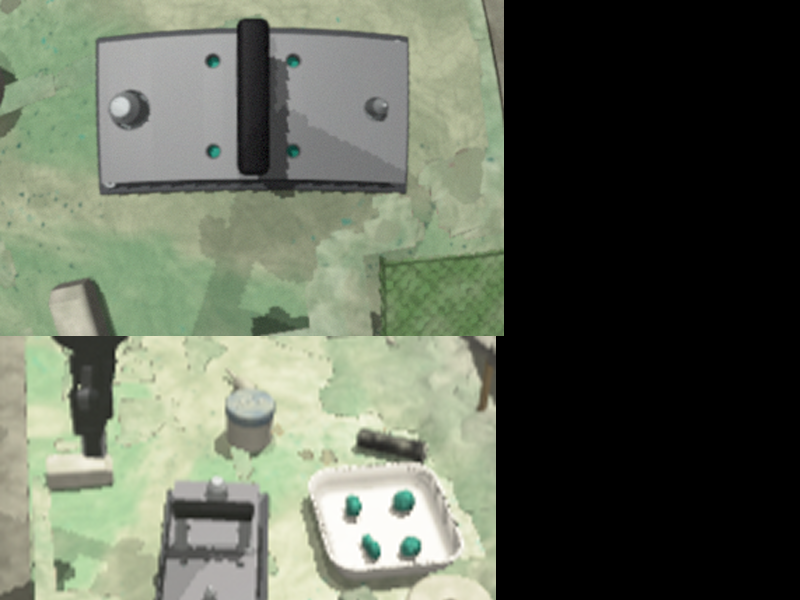

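The plate is flat, with both pins standing through their holes (thick at (125,107), thin at (377,107)). The stones show in the guide holes and the bystanders are where they were, so I'm handing in.

```bash
python3 -c "
from rig import r
print(r.sign_off())"
```

```text
the job is handed in; nothing more can be done
None
```

The template hangs on both pins, wide hole over the thick pin and narrow over the thin, flat on the grey blocks and released; in the last pictures the nearby bystanders look unmoved, and I handed the job in at about 12.6 s.

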